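Find the nip in the kiln door's track and back the door off

ROBOT

A 7-joint arm with a two-finger parallel gripper is mounted at the origin on the work surface. World frame = base frame: x ahead of the robot, y to its left, z up, the work surface at z = 0. Lengths are in m, angles in rad, forces in N, time in s.
With the tool pointing down it reaches from about 0.425 to 0.875 m from the base axis. Payload 8.4 kg.
Tool frame: the origin (TCP) lies at the very end of the fingers, on their centre line; the grasp point (between the pads) lies 19 mm behind it; z points along the fingers, x is the direction in which the jaws open and shut, and the axes are right-handed (so a half turn about z gives the same grasp; the last joint's range is limited). The gripper opens to 87 mm and grips with 3 to 60 N. Pads are 19 mm wide; open, the fingers measure 117 mm over their backs; the gripper's body (75 mm by 190 mm) begins 51 mm behind the grasp point.
Start: joints at [1.125, 0.333, 0.04, 1.465, -0.013, 1.343, -0.059], TCP at [0.221, -0.611, 0.185] pointing down, gripper open.
Joint ranges: [-2.58, 2.58], [-0.38, 2.09], [-1.3, 1.39], [0.25, 2.4], [-1.5, 4.64], [0.08, 2.09], [-2.65, 2.65]. Speed limits (rad/s): [2.22, 2.22, 2.79, 2.79, 3.14, 3.14, 3.14].

INTERFACE

Orientations are given as a unit quaternion [w, x, y, z].
In Python, from rig import arm gives the robot as it stands. The module is installed in compiled form; this text tells all that it offers.
- The arm moves only by the tool apply_moves, never from a script. Its argument "commands" is a list of rows, each a list of 2 entries, a list of its own where there are three numbers: the shift along the tool's x, y, z in cm, then the turn about the tool's z in degrees. In form: [[[tx, ty, tz], yaw], ...]. A call has 1 to 5 rows; each row shifts and turns the commanded pose from where the row before left it, along the tool's axes as they then stand; what a row does not reach is not made up. A row lasts 1/10 s, in which the tool goes at most 50 mm and 8.59 degrees, less where a joint would pass 70% of its speed; a pose out of reach is approached as far as the arm can. A call is refused whole if a number of a shift passes 5 or a number of a turn 8.59, either way. A call with a gripper value outside its range is refused whole. "grip" is the closure, from -1 (fully open) to 1 (shut), set as the call begins (left out, the last holds). The fingers move at their own pace and stop on an object; "force" is the grip in N (left out, the last holds). Time passes only in rows, so rows that do not move let the fingers close. It gives the time, the measured TCP pose, the force and the opening at its end, in the units of the state.
- arm.get_obs(): the state, without advancing time (a new reading comes with each control period).
- arm.grab_frame(name): name is "side" or "top" or "wrist"; returns the picture (420x560x3 uint8, red, green, blue); there is no depth.
- arm.calibration(name): a dict with "vertical_fov" (degrees; the focal length in pixels is half the picture's height over the tangent of half this angle, whatever the lens; pixels are square), "cx", "cy" (the principal point, pixels), "R" (3x3) and "t" (3): a world point X has camera coordinates R X + t; the wrist camera has in their place "tool_from_camera" (4x4, takes a point from camera to tool coordinates, whose origin is the TCP and whose axes are the tool frame's). Camera axes: x right, y down, z forward; pixel columns grow to the right and rows downward; lengths in m; the calibration is good to about 2 mm. A picture is of the moment at which its call begins: read the wrist's pose just before it. calibration takes no time and is no camera call.
- arm.finish_job(): hands the job in, once; it reports no verdict.
The state is a dict: "clock": time; "qpos": joint angles; "qd": joint speeds; "effort": joint torques, N m; "eef_pos": TCP position; "tcp_rot": TCP orientation; "wrist_force": force on the tool from outside, world axes, zero at the start; "torque": the same for the moment, N m; "finger_gap": finger opening in m.
Only numpy, scipy, OpenCV 4.12 (cv2) and the standard library are available. Lean on these libraries where they do the work, as an engineer would, in place of code of your own. Each camera call takes 0.05 s, during which the arm holds its last target.

TASK

The sliding steel door on top of the bench kiln has started to nip somewhere in its track. Take the door by its wooden grip and slide it gently in the closing direction until you feel it clearly tighten - do not force it into or through the tight spot - so that the brass drag pointer it pushes along is left marking the farthest place it reached; then back the door off until it stands free, with a gap of about 20 mm between its tab and the pointer, and let go. Do not touch the pointer yourself, and leave the other things on the bench and kiln where they are.

Things in the scene. Friction and masses are not known exactly. Their poses are not given: they have to be found in the camera images.
- kiln: Grey steel bench kiln, a fixed box 300 x 440 mm in plan, its deck 120 mm above the bench. Origin on the bench, 20 mm beyond the middle of the box. z up; y along the door's track in the closing direction (towards the open terracotta-lined mouth in the deck); x across the track, away from the robot.
- track: Two dark steel rails along the kiln deck, 430 mm long, 16 mm high, 180 mm apart. Origin midway between them on the deck, halfway along; axes as the kiln's. Hidden in it, 60 to 170 mm ahead of the door's start, is the tight spot: from its beginning the push needed rises by about 1.3 N per mm; 19 N of push beyond the running drag harms it.
- door: Steel door plate 166 (x) x 190 (y) x 12 mm between the rails; slides only along y, +y closes; running drag about 2 N. Origin: centre of its wooden grip, a block 50 (x) x 24 (y) x 60 mm high on the plate's middle, its top 192 mm above the bench, its foot (the plate's top) 30 mm below the origin.
- door_tab (a point): Centre of the leading (+y) face of the door's tab, a small 10 mm high steel bar that reaches out over the far rail from the door; y is the closing direction. It meets the pointer.
- pointer: Brass drag pointer, a 14 x 12 x 20 mm block with a thin upright blade, riding beside the far rail, 5 to 85 mm ahead of the tab at the start. Origin at the centre of its face towards the tab; y is the closing direction: its y minus the tab's, along the track, is the gap. The tab pushes it with about 0.5 N; it stays where it is left.
- cone: White ceramic cone, 36 mm wide and 38 mm high, standing on the near strip of the kiln deck; origin under its foot. A bystander.
- tweezers: Steel tweezers 150 mm long and 7 mm high, lying along the near strip of the kiln deck; origin at the middle of the underside. A bystander.
- paddle: Wooden paddle, blade 160 x 75 x 16 mm with a round handle, lying on the bench to the left; origin under the blade's root. A bystander.
- shears: Steel shears about 280 mm long lying on the bench to the right; origin under the pivot. A bystander.
- frit_jar: Closed amber glass jar, 64 mm wide and 100 mm high, on the bench to the left; origin under its foot. A bystander.
- wax: Brown block of beeswax, 75 x 50 x 30 mm, on the bench to the right, nearer the robot than the shears; origin at the middle of the underside. A bystander.

How it is judged:
On the way, in this order (a step that is already met when the one before it is completed fails the run):
1. the door has been slid into the tight spot and presses there with at least 2 N (contact force between door and track above 2 N), for 0.05 s.
2. the door has been backed off clear of the tight spot, at least 12 mm from the pointer (contact force between door and track below 0.5 N and y of pointer in the frame of door_tab above 0.012 m), for 0.2 s.
At the end, for the whole second after the job is handed in: The door is at rest and released, free of the tight spot (under 0.5 N of contact with the track), with a gap of 12 to 28 mm between its tab and the pointer, which stands at the farthest place the door reached (all of step 2 and y of pointer in the frame of door_tab below 0.028 m and linear speed of each of door, pointer below 0.01 m/s); the robot touches nothing.
It fails at once if the door is forced into the tight spot (more than 22 N of contact force there, which is a push of about 19 N beyond the running drag) (contact force between door and track above 22 N).
It fails at once if the robot touches the pointer (contact force between any of the fingers, the arm and pointer above 0.3 N).
It fails at once if another thing is moved by more than 30 mm (distance of any of cone, tweezers, paddle, shears, frit_jar, wax from where it was at the start of the episode above 0.03 m).
It also fails if it takes over 43 s, if anything falls off the work surface, if the arm or the gripper's body presses on something with over 40 N, if the wrist force passes 120 N, or if a joint passes its speed limit or range.

## Working session

There is one attempt and no reset: what is moved stays moved. The work goes in short steps, Python scripts to look and compute and a tool call to move; the robot and the scene stay as the last step left them, time stands still between calls to the robot, and variables do not carry over. Pictures are saved under pics/ and viewed, and the job is handed in when it is done.

Besides the shell and the picture viewer there is one more tool, called after "Emit:" as name(argument=value, ...) on one line, values as JSON. apply_moves: Moves the arm, as the interface text tells. Its arguments: {"type":"object","properties":{"commands":{"type":"array","items":{"type":"array"}},"grip":{"type":"number"},"force":{"type":"number"}},"required":["commands"]}

```bash
mkdir -p pics
python3 - <<'E'
from rig import arm
import cv2
o=arm.get_obs();print(o)
for n in ("top","side","wrist"):
    c=arm.calibration(n);print(n,c)
    cv2.imwrite(f"pics/{n}0.png",arm.grab_frame(n)[:,:,::-1])
E
```

```text
{'clock': 0.0, 'qpos': array([ 1.12482391,  0.33392053,  0.03986374,  1.46625973, -0.01337424,
        1.34328678, -0.05851954]), 'qd': array([ 0.00041029,  0.00097029, -0.00126033,  0.00096477, -0.00095417,
       -0.00137492,  0.0004715 ]), 'effort': array([-4.20568240e-04, -6.56353712e+01,  1.33483518e+00, -4.03802311e+01,
       -5.98956342e-02,  4.48000117e-02,  1.56375031e-04]), 'eef_pos': array([ 0.22069983, -0.61083133,  0.18385861]), 'tcp_rot': array([-4.06802546e-04,  8.18487397e-01, -5.74523919e-01, -6.94016216e-04]), 'wrist_force': array([ 0.0866464 , -0.7139163 , -0.03804537]), 'torque': array([-0.02449938,  0.02923128,  0.03247588]), 'finger_gap': 0.08714883732656369}
top {'vertical_fov': 51.9283836514686, 'cx': 282.00925870536724, 'cy': 204.24414516132467, 'R': array([[ 0.08594164, -0.99629884, -0.00163238],
       [-0.970661  , -0.08336056, -0.22553989],
       [ 0.22456906,  0.02096776, -0.97423257]]), 't': array([-0.02376728,  0.54928799,  1.3764856 ])}
side {'vertical_fov': 51.0331226246296, 'cx': 276.4078845320827, 'cy': 210.44257178640103, 'R': array([[-0.79297997, -0.60889039, -0.02086314],
       [-0.29754958,  0.41693746, -0.85885237],
       [ 0.53164558, -0.67484491, -0.51179813]]), 't': array([0.42255354, 0.2595785 , 1.01479119])}
wrist {'vertical_fov': 65.44613733185942, 'cx': 274.45475939557593, 'cy': 205.66954609465017, 'tool_from_camera': array([[ 9.99999892e-01, -4.63070710e-04, -4.48602226e-05,
         1.51938276e-03],
       [ 4.60192600e-04,  9.70381834e-01,  2.41575837e-01,
        -6.47405030e-02],
       [-6.83351494e-05, -2.41575832e-01,  9.70381942e-01,
        -1.99654274e-01],
       [ 0.00000000e+00,  0.00000000e+00,  0.00000000e+00,
         1.00000000e+00]])}
```

View pics/top0.png

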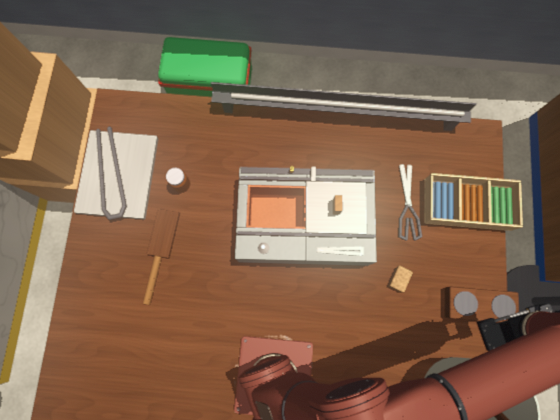

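View pics/side0.png

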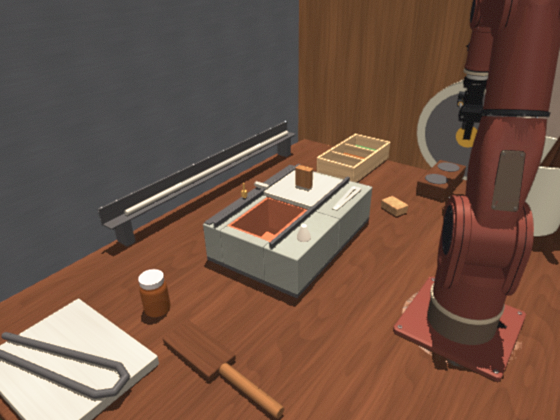

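The top view shows the kiln at the centre, with the grip near (338,204), the tab near (314,173), the pointer near (292,169) and the mouth to the left (+y). I'll zoom in and measure.

```bash
cat > h.py <<'E'
import numpy as np, cv2
from rig import arm
def cam(n):
    c=arm.calibration(n); f=210/np.tan(np.radians(c["vertical_fov"])/2)
    return c,f
def ray(n,u,v,z):
    c,f=cam(n); R=np.array(c["R"]);t=np.array(c["t"])
    o=-R.T@t; d=R.T@np.array([(u-c["cx"])/f,(v-c["cy"])/f,1.])
    return o+d*(z-o[2])/d[2]
def proj(n,X):
    c,f=cam(n); p=np.array(c["R"])@np.array(X)+c["t"]
    return c["cx"]+f*p[0]/p[2], c["cy"]+f*p[1]/p[2]
E
python3 - <<'E'
import cv2
a=cv2.imread("pics/top0.png")[155:275,225:390]
cv2.imwrite("pics/topz.png",cv2.resize(a,None,fx=4.8,fy=4.8,interpolation=cv2.INTER_CUBIC))
a=cv2.imread("pics/side0.png")[150:290,200:380]
cv2.imwrite("pics/sidez.png",cv2.resize(a,None,fx=4.2,fy=4.2,interpolation=cv2.INTER_CUBIC))
E
```

```text
(no output)
```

View pics/topz.png

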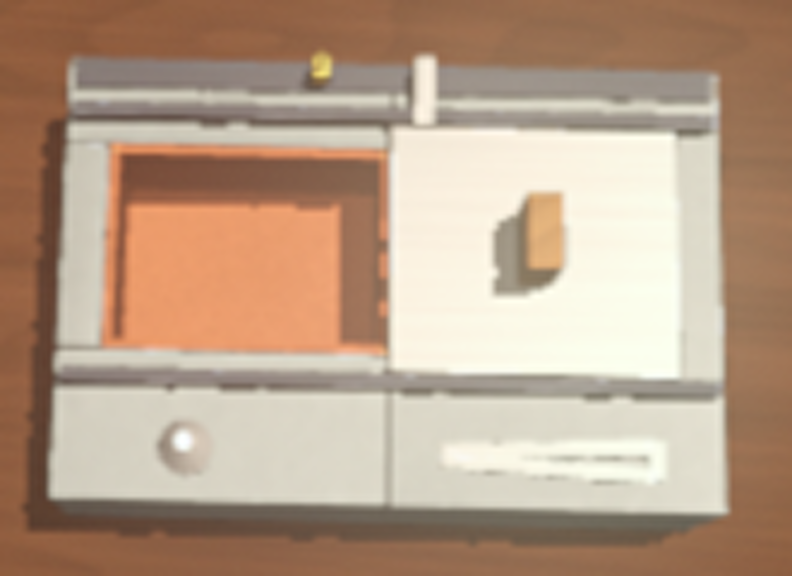

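View pics/sidez.png

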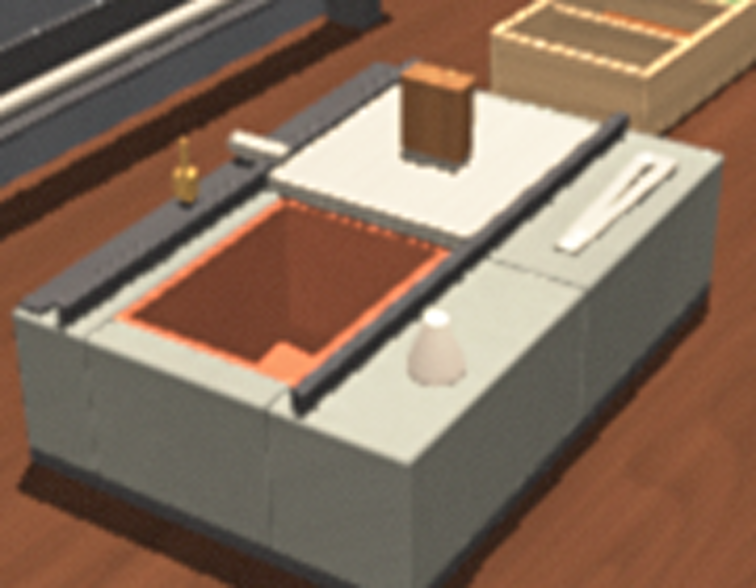

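Run:
```python
from h import *
Z=lambda x,y,z: ray("top",x/4.8+225-.4,y/4.8+155-.4,z)
a=Z(50,498,.12);b=Z(727,513,.12);d=a-b;print("front",a,b,np.linalg.norm(d),np.degrees(np.arctan2(-d[0],d[1])))
P=[Z(*p,.132) for p in((392,128),(678,133),(680,376),(390,372))]
for p in P:print("plate",p)
print("c",np.mean(P,0))
for i,j in((1,0),(2,3)):
  d=P[i]-P[j];d=-d;d=P[j]-P[i];print(np.linalg.norm(d),np.degrees(np.arctan2(-d[0],d[1])))
G=[Z(*p,.192) for p in((527,192),(564,193),(564,270),(527,268))]
for p in G:print("grip",p)
print("c",np.mean(G,0))
t=[Z(*p,.146) for p in((413,55),(413,122),(437,55),(437,122))];print("tab",t)
print("ptr",Z(309,68,.14),Z(331,68,.14))
```

```text
front [0.35144349 0.15301141 0.12      ] [ 0.37938685 -0.28438704  0.12      ] 0.4382901224067434 3.655394219265714
plate [ 0.61547226 -0.0491795   0.132     ]
plate [ 0.62834933 -0.23993189  0.132     ]
plate [ 0.46421797 -0.24817002  0.132     ]
plate [ 0.45067787 -0.05998552  0.132     ]
c [ 0.53967936 -0.14931673  0.132     ]
0.19118654241246763 3.861991818432231
0.18867098489752443 4.115408236147106
grip [ 0.56318201 -0.13567585  0.192     ]
grip [ 0.56453514 -0.15909046  0.192     ]
grip [ 0.51463448 -0.16181965  0.192     ]
grip [ 0.51392843 -0.1385686   0.192     ]
c [ 0.53907001 -0.14878864  0.192     ]
tab [array([ 0.66309647, -0.05898814,  0.146     ]), array([ 0.61669196, -0.06229195,  0.146     ]), array([ 0.66446477, -0.07494985,  0.146     ]), array([ 0.61805078, -0.07813243,  0.146     ])]
ptr [0.6500352  0.00951271 0.14      ] [ 0.65129369 -0.00516618  0.14      ]
```

Emit:
apply_moves(commands=[[[0, 0, -4], 8.1], [[0, 0, -4], 8.1], [[-3.6, -2.85, 0], 0], [[-3.6, -2.85, 0], 0], [[-3.6, -2.85, 0], 0]], grip=-1)

```text
clock: 0.65
eef_pos: [0.3, -0.4966, 0.2647]
tcp_rot: [-0.0, 0.729, -0.684, -0.0]
wrist_force: [0.2, -0.9, 0.5]
finger_gap: 0.0868
```

Emit:
apply_moves(commands=[[[-3.6, -2.85, 0], 0], [[-3.6, -2.85, 0], 0], [[-3.6, -2.85, 0], 0], [[-3.6, -2.85, 0], 0]])

```text
clock: 1.05
eef_pos: [0.4045, -0.3453, 0.2647]
tcp_rot: [0.0, 0.729, -0.684, 0.0]
wrist_force: [1.3, -0.7, 0.4]
finger_gap: 0.0868
```

Emit:
apply_moves(commands=[[[-3.75, -2.93, 0], 0], [[-3.75, -2.93, 0], 0], [[-3.75, -2.93, 0], 0], [[-3.75, -2.93, 0], 0], [[-3.75, -2.93, 0], 0]])

```text
clock: 1.55
eef_pos: [0.5387, -0.1488, 0.2648]
tcp_rot: [0.0, 0.729, -0.684, 0.0]
wrist_force: [0.8, -0.4, -0.4]
finger_gap: 0.0867
```

Emit:
apply_moves(commands=[[[0, 0, 0], 0]])

```text
clock: 1.65
eef_pos: [0.5408, -0.1428, 0.2644]
tcp_rot: [-0.001, 0.733, -0.68, -0.001]
wrist_force: [-0.7, 0.0, -0.3]
finger_gap: 0.0869
```

Run:
```python
from rig import arm
import cv2
o=arm.get_obs();print(o["eef_pos"],o["tcp_rot"],o["wrist_force"],o["qpos"])
for n in ("top","wrist"):
    cv2.imwrite(f"pics/{n}1.png",arm.grab_frame(n)[:,:,::-1])
```

```text
[ 0.54083076 -0.14279482  0.2643646 ] [-0.00144345  0.73283641 -0.68040274 -0.0009047 ] [-0.74301622  0.01817776 -0.28563472] [ 0.48857068  0.13921446 -0.34388972  1.54816423  0.04365492  1.46223289
 -1.35359836]
```

View pics/wrist1.png

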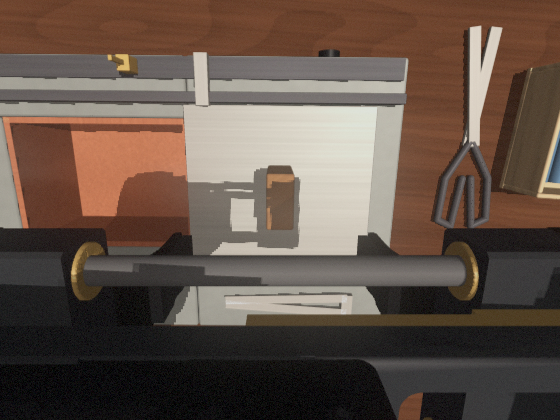

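View pics/top1.png

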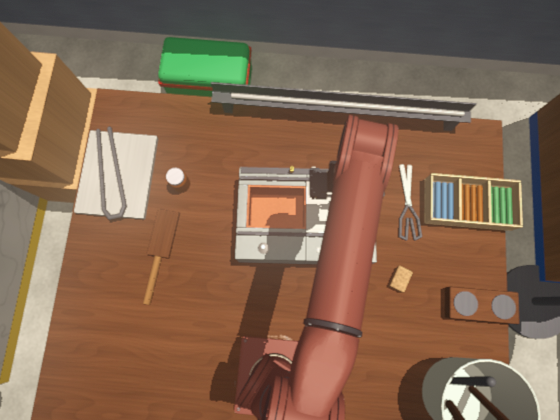

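```bash
cat >> h.py <<'E'
from scipy.spatial.transform import Rotation as Ro
def wcam(o):
    c=arm.calibration("wrist"); f=210/np.tan(np.radians(c["vertical_fov"])/2)
    T=np.array(c["tool_from_camera"]);q=o["tcp_rot"];R=Ro.from_quat([q[1],q[2],q[3],q[0]]).as_matrix()
    return c,f,R@T[:3,:3],R@T[:3,3]+o["eef_pos"]
def wray(o,u,v,z):
    c,f,R,t=wcam(o); d=R@np.array([(u-c["cx"])/f,(v-c["cy"])/f,1.])
    return t+d*(z-t[2])/d[2]
E
python3 - <<'E'
from h import *
import pickle
o=arm.get_obs();print(o["eef_pos"],o["tcp_rot"],o["clock"])
im=arm.grab_frame("wrist")[:,:,::-1];cv2.imwrite("pics/wrist2.png",im);pickle.dump(o,open("o2.pkl","wb"))
cv2.imwrite("pics/wrist2z.png",cv2.resize(im[40:240,100:300],None,fx=3,fy=3,interpolation=cv2.INTER_CUBIC))
E
```

```text
[ 0.53832588 -0.14932962  0.2643283 ] [ 1.32111575e-04  7.30340591e-01 -6.83083034e-01 -4.15186936e-04] 1.75
```

View pics/wrist2z.png

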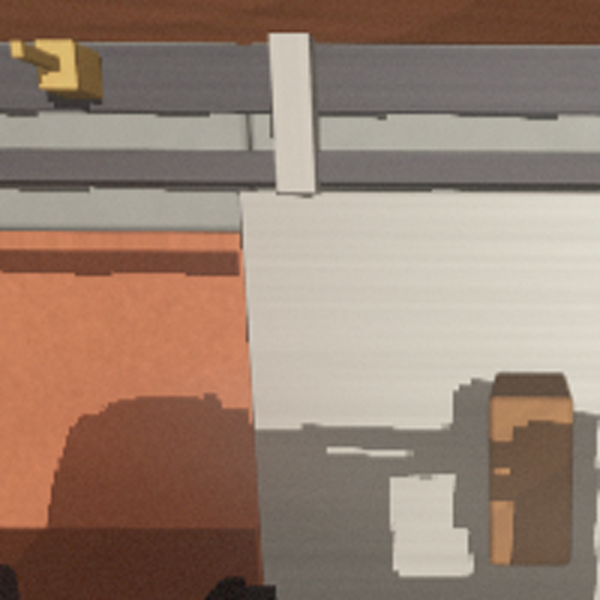

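Run:
```python
from h import *
import pickle
o=pickle.load(open("o2.pkl","rb"))
W=lambda x,y,z: wray(o,x/3+100-.33,y/3+40-.33,z)
G=[W(*p,.192) for p in((490,395),(574,395),(490,565),(573,565))]
print(*G,"c",np.mean(G,0))
u=np.array([-.064,.998,0])
for n,p in {"tabfar":W(270,33,.146),"tabnear":W(277,192,.146)}.items(): print(n,p,(p-G[0])@u)
for z in(.14,): 
  for p in((101,70),(101,100),(77,40),(77,95)): q=W(*p,z);print("ptr",q,q@u)
print("tab",W(270,33,.146)@u,W(277,192,.146)@u, "platelead",W(240,195,.132)@u,W(262,580,.132)@u)
```

```text
[ 0.56475275 -0.13963992  0.192     ] [ 0.56630722 -0.16298714  0.192     ] [ 0.5151747  -0.14251327  0.192     ] [ 0.51678145 -0.16659884  0.192     ] c [ 0.54075403 -0.15293479  0.192     ]
tabfar [ 0.66229018 -0.06652526  0.146     ] 0.06672603730248008
tabnear [ 0.61690533 -0.06885483  0.146     ] 0.06730575369463125
ptr [ 0.64946675 -0.01324519  0.14      ] -0.05478456711403791
ptr [ 0.64080292 -0.01291658  0.14      ] -0.053902129705833864
ptr [ 0.65752718 -0.00626222  0.14      ] -0.048331434333584715
ptr [ 0.64176405 -0.00557169  0.14      ] -0.04663344743411672
tab -0.10877878253211165 -0.10819906613996047 platelead -0.0927638846193222 -0.0916836252278227
```

Emit:
apply_moves(commands=[[[0.15, -0.15, 3.5], 0], [[0, 0, 3.5], 0], [[0, 0, 3.0], 0], [[0, 0, 1.9], 0], [[0, 0, 0], 0]])

```text
clock: 2.3
eef_pos: [0.537, -0.1534, 0.1429]
tcp_rot: [0.001, 0.728, -0.685, -0.002]
wrist_force: [-1.0, 0.8, -0.0]
finger_gap: 0.0872
```

Emit:
apply_moves(commands=[[[0, 0, 0], 0], [[0, 0, 0], 0]])

```text
clock: 2.5
eef_pos: [0.5404, -0.1528, 0.1474]
tcp_rot: [-0.0, 0.729, -0.685, 0.001]
wrist_force: [-0.2, -0.2, 0.0]
finger_gap: 0.0867
```

Run:
```python
from rig import arm
import cv2
o=arm.get_obs();print(o["eef_pos"],o["tcp_rot"],o["wrist_force"])
for n in ("wrist","side"):
    cv2.imwrite(f"pics/{n}3.png",arm.grab_frame(n)[:,:,::-1])
```

```text
[ 0.54035599 -0.15282314  0.14743289] [-4.75853612e-04  7.28988696e-01 -6.84524769e-01  1.04625532e-03] [-0.24473282 -0.19089646  0.02309247]
```

View pics/wrist3.png

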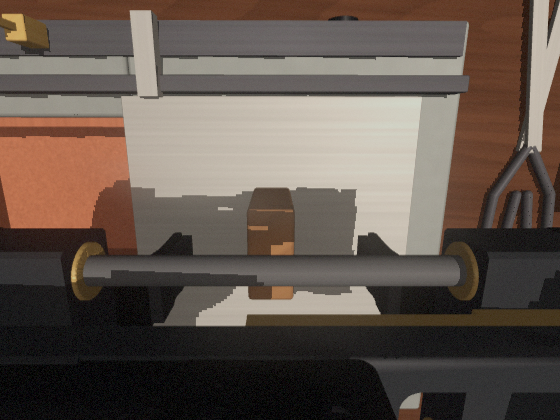

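View pics/side3.png

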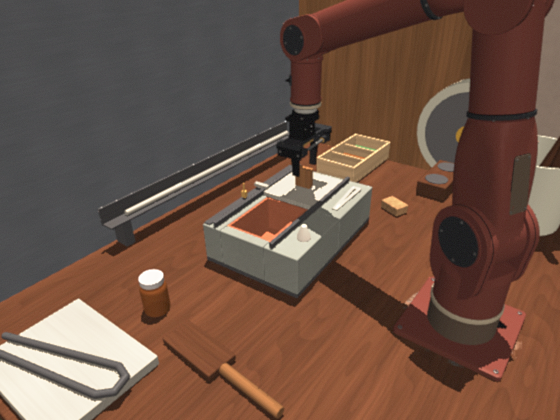

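The fingers straddle the grip: its columns are 248–294 and the fingers are at about 165 and 380. Closing now.

Emit:
apply_moves(commands=[[[-0.15, 0, 0], 0], [[0, 0, 0], 0], [[0, 0, 0], 0], [[0, 0, 0], 0], [[0, 0, 0], 0]], grip=1, force=25)

```text
clock: 3.1
eef_pos: [0.5396, -0.1505, 0.1457]
tcp_rot: [0.0, 0.729, -0.684, -0.0]
wrist_force: [-0.5, 0.2, 0.5]
finger_gap: 0.055
```

Emit:
apply_moves(commands=[[[0, 0, 0], 0], [[0, 0, 0], 0]])

```text
clock: 3.3
eef_pos: [0.5396, -0.1505, 0.1457]
tcp_rot: [0.0, 0.729, -0.684, -0.0]
wrist_force: [-0.2, 0.3, -0.1]
finger_gap: 0.0389
```

Emit:
apply_moves(commands=[[[0, 0, 0], 0], [[0, 0, 0], 0]])

```text
clock: 3.5
eef_pos: [0.5396, -0.1505, 0.1458]
tcp_rot: [0.0, 0.729, -0.684, -0.0]
wrist_force: [0.8, 0.3, -0.7]
finger_gap: 0.0235
```

Emit:
apply_moves(commands=[[[-0.5, 0, 0], 0], [[-1, 0, 0], 0], [[-1, 0, 0], 0], [[-1, 0, 0], 0], [[-0.5, 0, 0], 0]])

```text
clock: 4.0
eef_pos: [0.537, -0.1086, 0.1458]
tcp_rot: [-0.0, 0.73, -0.683, -0.0]
wrist_force: [1.9, -1.3, -2.0]
finger_gap: 0.0238
```

Emit:
apply_moves(commands=[[[0, 0, 0], 0], [[0, 0, 0], 0]])

```text
clock: 4.2
eef_pos: [0.5371, -0.1097, 0.1457]
tcp_rot: [-0.0, 0.73, -0.684, -0.0]
wrist_force: [1.4, 2.0, -1.4]
finger_gap: 0.024
```

Emit:
apply_moves(commands=[[[-0.3, 0, 0], 0], [[-0.3, 0, 0], 0], [[-0.3, 0, 0], 0], [[-0.3, 0, 0], 0], [[-0.2, 0, 0], 0]])

```text
clock: 4.7
eef_pos: [0.5362, -0.0962, 0.1457]
tcp_rot: [-0.0, 0.729, -0.684, 0.0]
wrist_force: [2.0, -2.3, -2.9]
finger_gap: 0.0237
```

Emit:
apply_moves(commands=[[[-0.12, 0, 0], 0], [[-0.12, 0, 0], 0], [[-0.12, 0, 0], 0], [[-0.12, 0, 0], 0], [[-0.12, 0, 0], 0]])

```text
clock: 5.2
eef_pos: [0.5359, -0.0906, 0.1458]
tcp_rot: [-0.0, 0.729, -0.684, 0.0]
wrist_force: [5.4, -2.4, -3.8]
finger_gap: 0.0235
```

Emit:
apply_moves(commands=[[[0, -0.05, 0.02], 0], [[0, -0.05, 0.02], 0]])

```text
clock: 5.4
eef_pos: [0.5358, -0.0904, 0.1457]
tcp_rot: [0.001, 0.729, -0.684, -0.001]
wrist_force: [-6.0, -0.6, 7.0]
finger_gap: 0.0238
```

Emit:
apply_moves(commands=[[[-0.12, -0.005, 0], 0], [[-0.12, 0, 0], 0], [[-0.12, -0.005, 0], 0], [[-0.12, 0, 0], 0], [[-0.12, 0, 0], 0]])

```text
clock: 5.9
eef_pos: [0.5355, -0.085, 0.1457]
tcp_rot: [0.001, 0.729, -0.684, -0.0]
wrist_force: [-5.2, -2.3, 5.6]
finger_gap: 0.0236
```

Emit:
apply_moves(commands=[[[-0.12, 0.03, -0.02], 0], [[-0.12, 0.02, 0], 0], [[-0.12, 0, 0], 0], [[-0.12, 0, 0], 0], [[-0.12, 0, 0], 0]])

```text
clock: 6.4
eef_pos: [0.5352, -0.0786, 0.1457]
tcp_rot: [0.0, 0.729, -0.684, -0.0]
wrist_force: [-4.7, -3.3, 5.7]
finger_gap: 0.0238
```

Emit:
apply_moves(commands=[[[-0.12, 0, 0], 0], [[-0.12, 0, 0], 0], [[-0.12, 0, 0], 0], [[-0.12, 0, 0], 0], [[-0.12, 0, 0], 0]])

```text
clock: 6.9
eef_pos: [0.5348, -0.0726, 0.1457]
tcp_rot: [0.0, 0.729, -0.684, -0.0]
wrist_force: [-4.5, -2.3, 5.1]
finger_gap: 0.0237
```

Emit:
apply_moves(commands=[[[-0.12, 0.02, -0.01], 0], [[-0.12, 0.02, -0.01], 0], [[-0.12, 0, 0], 0], [[-0.12, 0, 0], 0], [[-0.12, 0, 0], 0]])

```text
clock: 7.4
eef_pos: [0.5344, -0.0665, 0.1457]
tcp_rot: [-0.0, 0.729, -0.684, -0.0]
wrist_force: [-2.0, -1.9, 2.0]
finger_gap: 0.0234
```

Emit:
apply_moves(commands=[[[-0.12, 0, 0], 0], [[-0.12, 0, 0], 0], [[-0.12, 0, 0], 0], [[-0.12, 0, 0], 0], [[-0.12, 0, 0], 0]])

```text
clock: 7.9
eef_pos: [0.5341, -0.0605, 0.1457]
tcp_rot: [-0.0, 0.729, -0.684, -0.0]
wrist_force: [-0.3, -2.8, 0.8]
finger_gap: 0.0235
```

Emit:
apply_moves(commands=[[[-0.12, 0, 0], 0], [[-0.12, 0, 0], 0], [[-0.12, 0, 0], 0], [[-0.12, 0, 0], 0], [[-0.12, 0, 0], 0]])

```text
clock: 8.4
eef_pos: [0.5337, -0.0545, 0.1458]
tcp_rot: [-0.0, 0.729, -0.684, 0.0]
wrist_force: [0.8, -1.9, -0.4]
finger_gap: 0.0236
```

Emit:
apply_moves(commands=[[[-0.12, 0, 0], 0], [[-0.12, 0, 0], 0], [[-0.12, 0, 0], 0], [[-0.12, 0, 0], 0], [[-0.12, 0, 0], 0]])

```text
clock: 8.9
eef_pos: [0.5333, -0.0485, 0.1457]
tcp_rot: [-0.0, 0.729, -0.684, 0.0]
wrist_force: [1.0, -2.8, -1.5]
finger_gap: 0.0235
```

Emit:
apply_moves(commands=[[[-0.12, -0.01, 0], 0], [[-0.12, -0.01, 0], 0], [[-0.12, 0, 0], 0], [[-0.12, 0, 0], 0], [[-0.12, 0, 0], 0]])

```text
clock: 9.4
eef_pos: [0.5329, -0.0426, 0.1457]
tcp_rot: [0.0, 0.729, -0.684, -0.0]
wrist_force: [0.4, -2.8, -0.1]
finger_gap: 0.0235
```

Emit:
apply_moves(commands=[[[-0.12, 0, 0], 0], [[-0.12, 0, 0], 0], [[-0.12, 0, 0], 0], [[-0.12, 0, 0], 0], [[-0.12, 0, 0], 0]])

```text
clock: 9.9
eef_pos: [0.5326, -0.0366, 0.1457]
tcp_rot: [0.0, 0.729, -0.684, -0.0]
wrist_force: [-1.4, -1.8, -0.1]
finger_gap: 0.0235
```

Emit:
apply_moves(commands=[[[-0.12, 0, 0], 0], [[-0.12, 0, 0], 0], [[-0.12, 0, 0], 0], [[-0.12, 0, 0], 0], [[-0.12, 0, 0], 0]])

```text
clock: 10.4
eef_pos: [0.5322, -0.0306, 0.1457]
tcp_rot: [0.0, 0.729, -0.684, -0.0]
wrist_force: [-1.2, -2.5, 0.4]
finger_gap: 0.0238
```

Emit:
apply_moves(commands=[[[-0.12, 0, 0], 0], [[-0.12, 0, 0], 0], [[-0.12, 0, 0], 0], [[-0.12, 0, 0], 0], [[-0.12, 0, 0], 0]])

```text
clock: 10.9
eef_pos: [0.5318, -0.0246, 0.1457]
tcp_rot: [0.0, 0.729, -0.684, -0.0]
wrist_force: [-2.4, -3.3, -0.5]
finger_gap: 0.0237
```

Emit:
apply_moves(commands=[[[-0.12, 0, 0], 0], [[-0.12, 0, 0], 0], [[-0.12, 0, 0], 0], [[-0.12, 0, 0], 0]])

```text
clock: 11.3
eef_pos: [0.5315, -0.0198, 0.1457]
tcp_rot: [0.0, 0.729, -0.684, -0.0]
wrist_force: [-0.6, -2.3, -0.8]
finger_gap: 0.0236
```

Emit:
apply_moves(commands=[[[-0.12, 0, 0], 0], [[-0.12, 0, 0], 0], [[-0.12, 0, 0], 0], [[-0.12, 0, 0], 0], [[-0.12, 0, 0], 0]])

```text
clock: 11.8
eef_pos: [0.5312, -0.0138, 0.1457]
tcp_rot: [0.0, 0.729, -0.684, -0.0]
wrist_force: [-1.8, -2.1, 0.7]
finger_gap: 0.0239
```

Emit:
apply_moves(commands=[[[-0.12, 0, 0], 0], [[-0.12, 0, 0], 0], [[-0.12, 0, 0], 0], [[-0.12, 0, 0], 0], [[-0.12, 0, 0], 0]])

```text
clock: 12.3
eef_pos: [0.5308, -0.0078, 0.1457]
tcp_rot: [-0.0, 0.729, -0.684, -0.0]
wrist_force: [-0.7, -1.7, -0.6]
finger_gap: 0.0238
```

Emit:
apply_moves(commands=[[[-0.12, 0, 0], 0], [[-0.12, 0, 0], 0], [[-0.12, 0, 0], 0], [[-0.12, 0, 0], 0], [[-0.12, 0, 0], 0]])

```text
clock: 12.8
eef_pos: [0.5306, -0.0034, 0.1458]
tcp_rot: [0.001, 0.729, -0.685, 0.001]
wrist_force: [0.4, -8.3, -1.6]
finger_gap: 0.0237
```

Emit:
apply_moves(commands=[[[-0.06, 0, 0], 0], [[0, 0, 0], 0]])

```text
clock: 13.0
eef_pos: [0.5305, -0.0029, 0.1458]
tcp_rot: [0.001, 0.729, -0.685, 0.001]
wrist_force: [-0.6, -7.9, -1.5]
finger_gap: 0.0239
```

Run:
```python
from rig import arm
import cv2,pickle
o=arm.get_obs();print(o["eef_pos"],o["wrist_force"])
pickle.dump(o,open("o4.pkl","wb"))
im=arm.grab_frame("wrist")[:,:,::-1];cv2.imwrite("pics/wrist4.png",im)
```

```text
[ 0.53054298 -0.00292806  0.14575272] [-0.64842203 -7.86413442 -1.50807542]
```

View pics/wrist4.png

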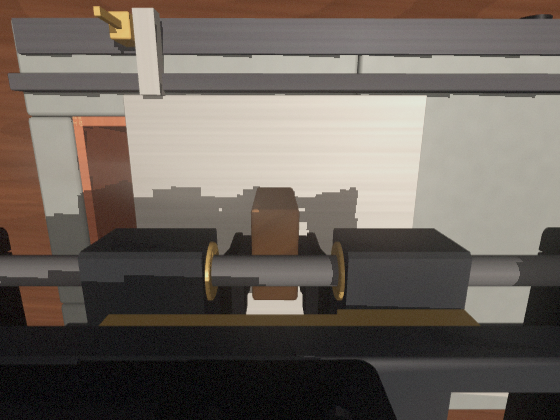

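The tab (columns 137–162) is against the pointer (about 110–132, row 25), and the push is steady at about 8 N. Backing off 20 mm.

Emit:
apply_moves(commands=[[[0.3, 0, 0], 0], [[0.5, 0, 0], 0], [[0.6, 0, 0], 0], [[0.5, 0, 0], 0], [[0.25, 0, 0], 0]])

```text
clock: 13.55
eef_pos: [0.5318, -0.0233, 0.1458]
tcp_rot: [-0.0, 0.729, -0.684, -0.0]
wrist_force: [-0.9, 2.9, -0.8]
finger_gap: 0.0234
```

Emit:
apply_moves(commands=[[[0, 0, 0], 0], [[0, 0, 0], 0]])

```text
clock: 13.75
eef_pos: [0.5318, -0.0235, 0.1457]
tcp_rot: [0.0, 0.729, -0.684, 0.0]
wrist_force: [-1.7, -1.7, -1.0]
finger_gap: 0.024
```

Run:
```python
from h import *
import pickle
o=arm.get_obs();print(o["eef_pos"],o["wrist_force"])
pickle.dump(o,open("o5.pkl","wb"))
im=arm.grab_frame("wrist")[:,:,::-1];cv2.imwrite("pics/wrist5.png",im)
cv2.imwrite("pics/wrist5z.png",cv2.resize(im[0:110,50:190],None,fx=5,fy=5,interpolation=cv2.INTER_CUBIC))
```

```text
[ 0.53178218 -0.02350533  0.14572976] [-1.65402286 -1.69002287 -1.03116753]
```

View pics/wrist5z.png

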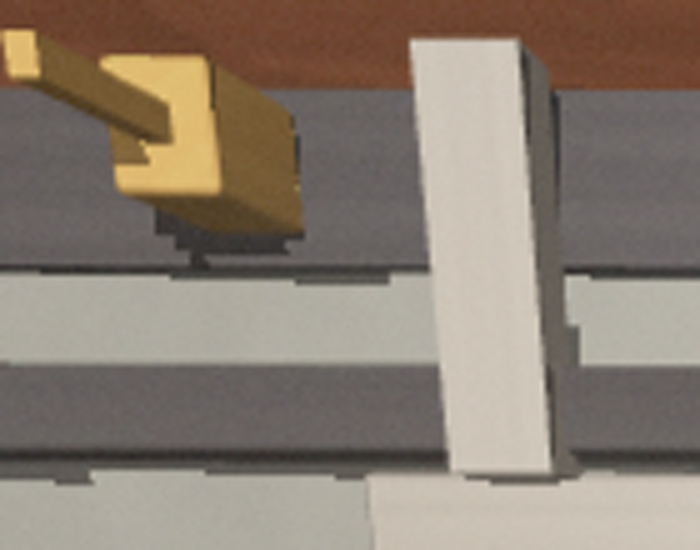

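Run:
```python
from h import *
import pickle
o=pickle.load(open("o5.pkl","rb"))
u=np.array([-.064,.998,0])
W=lambda x,y,z: wray(o,x/5+50-.4,y/5-.4,z)
for z in(.14,.15,.156): print(z,"ptr",W(214,125,z)@u,W(214,125,z), "ptr foot",W(300,180,z-.02)@u)
for z in(.146,.15,.156): print(z,"tab",W(418,120,z)@u)
```

```text
0.14 ptr 0.04424921346820729 [0.64540116 0.08572634 0.14      ] ptr foot 0.044356462284762366
0.15 ptr 0.03921207796276592 [0.64304379 0.08052794 0.15      ] ptr foot 0.03976156553148494
0.156 ptr 0.036189796659501096 [0.64162936 0.07740889 0.156     ] ptr foot 0.03700462747951848
0.146 tab 0.018640238509152297
0.15 tab 0.017078530865429212
0.156 tab 0.014735969399844602
```

Emit:
apply_moves(commands=[[[0, 0, 0], 0], [[0, 0, 0], 0], [[0, 0, 0], 0], [[0, 0, 0], 0], [[0, 0, 0], 0]], grip=-1)

```text
clock: 14.3
eef_pos: [0.5319, -0.0226, 0.1458]
tcp_rot: [-0.0, 0.729, -0.684, 0.0]
wrist_force: [0.6, -0.3, 0.6]
finger_gap: 0.0561
```

Emit:
apply_moves(commands=[[[0, 0, 0], 0], [[0, 0, 0], 0], [[0, 0, 0], 0]])

```text
clock: 14.6
eef_pos: [0.5318, -0.0228, 0.1458]
tcp_rot: [-0.0, 0.729, -0.684, -0.0]
wrist_force: [-0.2, 0.4, 0.8]
finger_gap: 0.0798
```

Run:
```python
from h import *
o=arm.get_obs();print(o["eef_pos"],o["wrist_force"],o["finger_gap"])
im=arm.grab_frame("wrist")[:,:,::-1];cv2.imwrite("pics/wrist6.png",im)
```

```text
[ 0.53178629 -0.02277531  0.14576173] [-0.18741479  0.38964237  0.84702495] 0.07977856771927518
```

View pics/wrist6.png

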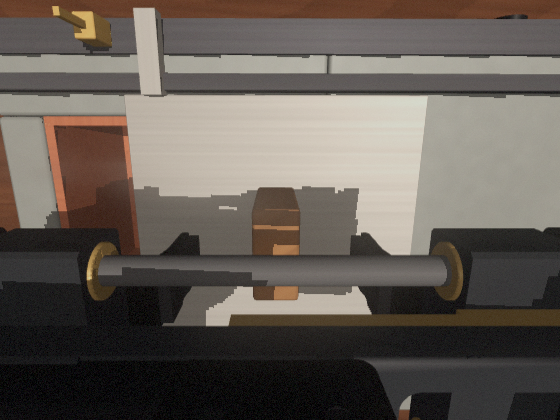

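The grip is free: its columns are 252–300 and the fingers stand clear on both sides. Next I raise the tool and move it away from the kiln.

Emit:
apply_moves(commands=[[[0, 0, -2], 0], [[0, 0, -4], 0], [[0, 0, -4], 0], [[0, 0, -4], 0], [[0, 0, -2], 0]])

```text
clock: 15.15
eef_pos: [0.5327, -0.0226, 0.3096]
tcp_rot: [-0.001, 0.729, -0.684, 0.002]
wrist_force: [-0.3, -0.7, -0.1]
finger_gap: 0.087
```

Emit:
apply_moves(commands=[[[4, 0, 0], 0], [[4, 0, 0], 0], [[4, 0, 0], 0], [[4, 0, 0], 0], [[4, 0, 0], 0]])

```text
clock: 15.65
eef_pos: [0.5445, -0.224, 0.3058]
tcp_rot: [0.0, 0.729, -0.684, 0.0]
wrist_force: [0.4, 0.5, -0.4]
finger_gap: 0.0873
```

Emit:
apply_moves(commands=[[[3, 0, 0], 0], [[2, 0, 0], 0], [[1, 0, 0], 0], [[0, 0, 0], 0], [[0, 0, 0], 0]])

```text
clock: 16.15
eef_pos: [0.5489, -0.2805, 0.3059]
tcp_rot: [-0.0, 0.73, -0.683, -0.0]
wrist_force: [0.2, -0.1, 0.9]
finger_gap: 0.0868
```

Run:
```python
from h import *
o=arm.get_obs();print(o["eef_pos"],o["wrist_force"],o["clock"])
im=arm.grab_frame("top")[:,:,::-1];cv2.imwrite("pics/top7.png",im)
cv2.imwrite("pics/top7z.png",cv2.resize(im[155:275,225:390],None,fx=4.8,fy=4.8,interpolation=cv2.INTER_CUBIC))
cv2.imwrite("pics/side7.png",arm.grab_frame("side")[:,:,::-1])
```

```text
[ 0.54891895 -0.2805078   0.30586168] [ 0.17940303 -0.13000372  0.89584121] 16.15
```

View pics/top7z.png

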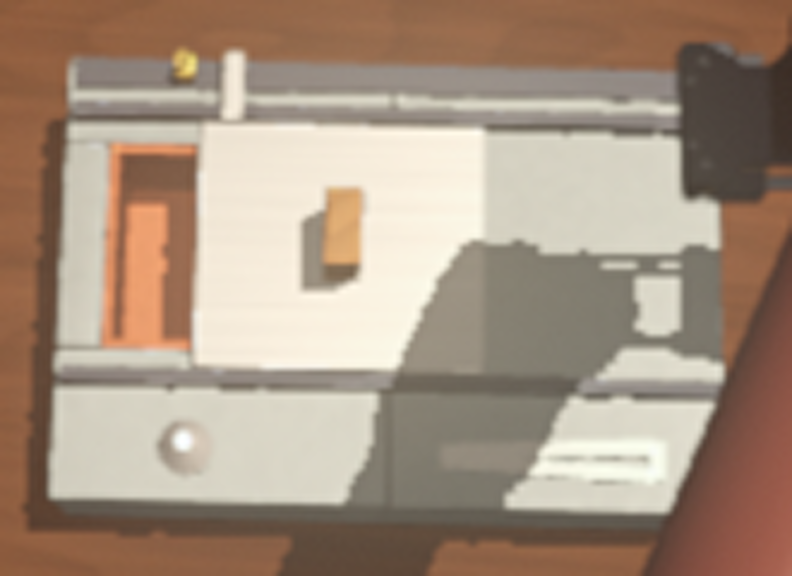

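View pics/side7.png

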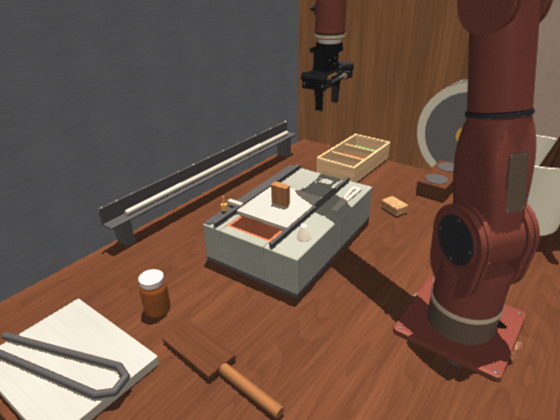

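Run:
```python
import cv2,numpy as np
a=cv2.imread("pics/top0.png")[160:184,265:325];b=cv2.imread("pics/top7.png")[160:184,240:300]
cv2.imwrite("pics/cmp.png",np.vstack([cv2.resize(x,None,fx=12,fy=12,interpolation=cv2.INTER_NEAREST) for x in(a,b)]))
```

```text
(no output)
```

View pics/cmp.png

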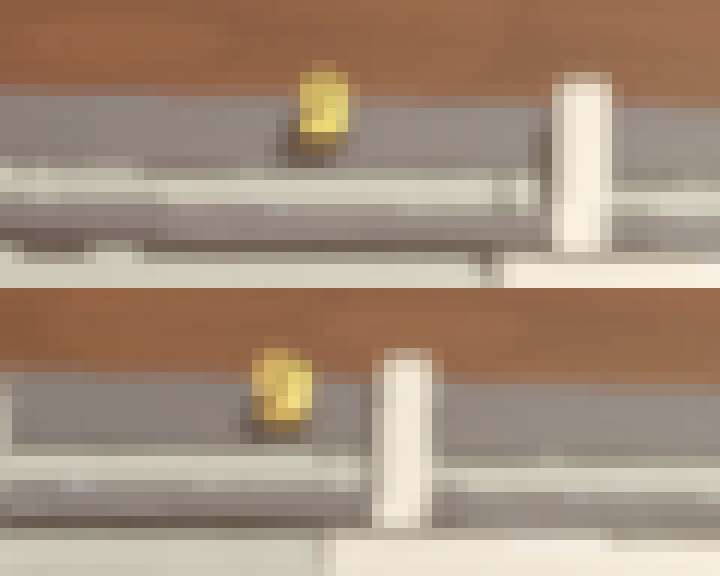

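Estimates of the gap range from about 16 mm (coarse top pixels) to about 21 mm (kinematics and wrist view). I'll hover the wrist camera over the tab and pointer for a better look.

Emit:
apply_moves(commands=[[[-4.2, -0.72, 0], 0], [[-4.2, -0.72, 0], 0], [[-4.2, -0.72, 0], 0], [[-4.2, -0.72, 0], 0], [[-4.2, -0.72, 0], 0]])

```text
clock: 16.75
eef_pos: [0.5707, -0.0673, 0.3063]
tcp_rot: [-0.0, 0.73, -0.683, 0.0]
wrist_force: [-0.3, 0.8, 0.5]
finger_gap: 0.087
```

Emit:
apply_moves(commands=[[[-4.2, -0.72, 0], 0], [[-4.2, -0.72, 0], 0], [[-4.2, -0.72, 0], 0], [[0, 0, 0], 0], [[0, 0, 0], 0]])

```text
clock: 17.25
eef_pos: [0.5839, 0.0589, 0.306]
tcp_rot: [-0.0, 0.731, -0.683, 0.0]
wrist_force: [-0.1, 0.1, -0.3]
finger_gap: 0.0871
```

Emit:
apply_moves(commands=[[[0, 0, 0], 0], [[0, 0, 0], 0], [[0, 0, 0], 0]])

```text
clock: 17.55
eef_pos: [0.5845, 0.0555, 0.3059]
tcp_rot: [0.0, 0.729, -0.685, 0.0]
wrist_force: [-0.5, 0.4, 0.7]
finger_gap: 0.0871
```

Run:
```python
from h import *
import pickle
o=arm.get_obs();print(o["eef_pos"],o["wrist_force"],o["clock"],o["qd"].round(3))
pickle.dump(o,open("o8.pkl","wb"))
im=arm.grab_frame("wrist")[:,:,::-1];cv2.imwrite("pics/wrist8.png",im)
```

```text
[0.58445516 0.05553847 0.30585269] [-0.48200382  0.42808549  0.74603898] 17.55 [-0.001  0.002 -0.005  0.001  0.001 -0.002 -0.   ]
```

View pics/wrist8.png

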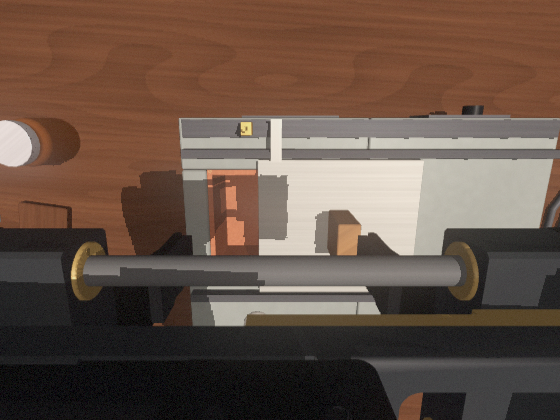

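Run:
```python
from h import *
import pickle
o=pickle.load(open("o8.pkl","rb")); im=cv2.imread("pics/wrist8.png").astype(int)
u=np.array([-.064,.998,0])
row=im[126:134,228:300].mean(0);print([(i+228,*r.astype(int)) for i,r in enumerate(row)][10:60])
m=cv2.inRange(cv2.cvtColor(im.astype(np.uint8),cv2.COLOR_BGR2HSV),(18,110,80),(35,255,255));m[180:]=0
print(cv2.boundingRect(m))
```

```text
[(238, np.int64(62), np.int64(65), np.int64(70)), (239, np.int64(63), np.int64(67), np.int64(72)), (240, np.int64(65), np.int64(91), np.int64(108)), (241, np.int64(112), np.int64(179), np.int64(205)), (242, np.int64(111), np.int64(179), np.int64(205)), (243, np.int64(120), np.int64(190), np.int64(214)), (244, np.int64(118), np.int64(189), np.int64(212)), (245, np.int64(114), np.int64(184), np.int64(208)), (246, np.int64(102), np.int64(163), np.int64(187)), (247, np.int64(120), np.int64(192), np.int64(214)), (248, np.int64(138), np.int64(216), np.int64(234)), (249, np.int64(139), np.int64(218), np.int64(234)), (250, np.int64(140), np.int64(219), np.int64(233)), (251, np.int64(96), np.int64(158), np.int64(194)), (252, np.int64(76), np.int64(106), np.int64(129)), (253, np.int64(119), np.int64(120), np.int64(127)), (254, np.int64(119), np.int64(120), np.int64(128)), (255, np.int64(119), np.int64(120), np.int64(128)), (256, np.int64(119), np.int64(120), np.int64(128)), (257, np.int64(119), np.int64(120), np.int64(128)), (258, np.int64(120), np.int64(121), np.int64(129)), (259, np.int64(12
[... 801 characters left out ...]
35)), (275, np.int64(216), np.int64(228), np.int64(235)), (276, np.int64(215), np.int64(228), np.int64(235)), (277, np.int64(216), np.int64(228), np.int64(235)), (278, np.int64(216), np.int64(229), np.int64(235)), (279, np.int64(218), np.int64(231), np.int64(236)), (280, np.int64(217), np.int64(230), np.int64(235)), (281, np.int64(201), np.int64(213), np.int64(219)), (282, np.int64(124), np.int64(126), np.int64(134)), (283, np.int64(124), np.int64(126), np.int64(134)), (284, np.int64(124), np.int64(126), np.int64(133)), (285, np.int64(125), np.int64(126), np.int64(134)), (286, np.int64(124), np.int64(125), np.int64(133)), (287, np.int64(125), np.int64(126), np.int64(134))]
(240, 122, 13, 14)
```

The overhead wrist view gives 19.4 px between the pointer face (column 251) and the tab face (column 270.6). At about 1.08 mm/px that is about 21 mm, which matches the kinematic 20 mm. Handing in.

Run:
```python
from h import *
o=pickle.load(open("o8.pkl","rb")) if 0 else arm.get_obs()
u=np.array([-.064,.998,0])
for z in (.14,.146,.15): print(z,[(wray(o,a,130,z)-wray(o,b,130,z))@u for a,b in((250.9,270.1),)])
print(o["wrist_force"]); print(arm.finish_job())
```

```text
0.14 [np.float64(0.020923199943197412)]
0.146 [np.float64(0.0205797293574274)]
0.15 [np.float64(0.020350748966914068)]
[ 0.13268503 -0.00734364  0.03561468]
the job is handed in; nothing more can be done
None
```

I took the door by its wooden grip and slid it in the closing direction until it clearly tightened. I then backed it off about 20 mm, let go and lifted clear. The job was handed in at about 17.6 s of the 43 s allowed, and no verdict was reported.

- **Tight spot:** it came about 147 mm from the start. The push rose from a running 2–3 N to a steady 8 N, and I stopped there.
- **Gap:** the last wrist picture puts the tab 20.4–20.9 mm from the pointer, and the arm's own travel gives about 20 mm. A rough reading from the coarser top camera gave 15–16.5 mm; I trusted the wrist picture instead. All of these are inside 12–28 mm.
- **Released:** the fingers are open and stand well above the door, and the wrist force is about zero.
- **Pointer and other things:** I never took the gripper near the pointer. In the side and zoomed top pictures the cone, paddle, jar and wax look unmoved; the tweezers were partly in shadow. I checked the shears only at the start, and I did not measure any of them.
- **Sideways load:** while sliding, I saw up to 6 N sideways and 7 N vertical on the wrist. Both were back near 1 N before the door reached the tight spot.

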